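Post a spent battery pack through a spring flap

ROBOT

A 6-joint arm with a two-finger parallel gripper is mounted at the origin on the work surface. World frame = base frame: x ahead of the robot, y to its left, z up, the work surface at z = 0. Lengths are in mm, angles in rad, forces in N, time in s.
With the tool pointing down it reaches from about 300 to 775 mm from the base axis. Payload 14.6 kg.
Tool frame: the origin (TCP) lies at the centre of the arm's flange, where the gripper is bolted on; the fingertips stand 199 mm ahead of it and the grasp point (between the pads) lies 180 mm ahead of it; z points along the fingers, y is the direction in which the jaws open and shut (so a half turn about z gives the same grasp; the last joint's range is limited). The gripper opens to 94 mm and grips with 3 to 60 N. Pads are 16 mm wide; open, the fingers measure 119 mm over their backs; the gripper's body (75 mm by 177 mm) begins 78 mm behind the grasp point.
Start: joints at [-1.353, 0.3, 1.521, -0, 1.321, -0.067], TCP at [154.524, -527.838, 404.646] pointing down, gripper open.
Joint ranges: [-3.03, 3.03], [-0.79, 2.21], [0.23, 2.52], [-1.04, 4.18], [0, 3.07], [-2.55, 2.55]. Speed limits (rad/s): [2.22, 2.22, 2.57, 3.14, 3.14, 3.14].

INTERFACE

Orientations are given as [roll, pitch, yaw] about the fixed x, y, z axes, in that order (R = Rz(yaw) Ry(pitch) Rx(roll)).
In Python, from station import bot gives the robot as it stands. The module is installed in compiled form; this text tells all that it offers.
- The arm moves only by the shell command python3 -m crank 'ROWS' [FORCE]. ROWS is JSON, a list of rows, each a list of 5 numbers: the shift along the world's x, y, z in m, then the turn about the world's z in rad, then the gripper's target within -1 to 1 (fully open at 1, half-way at 0, shut at -1). A call has 1 to 10 rows; each row shifts and turns the commanded pose from where the row before left it; what a row does not reach is not made up. A row lasts 1/8 s, in which the tool goes at most 62.5 mm and 10.7 degrees, less where a joint would pass 70% of its speed; a pose out of reach is approached as far as the arm can. A call is refused whole if a number of a shift passes 0.0625 or a number of a turn 0.188, either way. A call with a gripper value outside its range is refused whole. The fingers move at their own pace and stop on an object; FORCE is the grip in N (left out, the last holds). Time passes only in rows, so rows that do not move let the fingers close. It gives the time, the measured TCP pose, the force and the opening at its end, in the units of the state.
- bot.sense(): the state, without advancing time (a new reading comes with each control period).
- bot.get_image(name): name is "scene" or "top" or "wrist"; returns a dict with "image" (400x640x3 uint8, red, green, blue), "fx", "fy", "cx", "cy" (pixels), "camera_from_world" (4x4, takes a point from world to camera coordinates). Camera axes: x right, y down, z forward; pixel columns grow to the right and rows downward; lengths in mm; the calibration is good to about 2 mm. A picture is of the moment at which its call begins. There is no depth.
- bot.hand_in(): hands the job in, once; it reports no verdict.
The state is a dict: "clock": time; "joint_pos": joint angles; "joint_vel": joint speeds; "joint_efforts": joint torques, N m; "tcp_pos": TCP position; "ee_rot": TCP orientation; "wrist_force": force on the tool from outside, world axes, zero at the start; "wrist_torque": the same for the moment, N m; "gripper_width": finger opening in mm.
Only numpy, scipy, OpenCV 4.12 (cv2) and the standard library are available. Lean on these libraries where they do the work, as an engineer would, in place of code of your own. Each camera call takes 0.05 s, during which the arm holds its last target.

TASK

Drop the spent flat battery pack that lies on the ledge of the collection box into the box: push the sprung flap open with one finger and, while that finger keeps it open, slide the pack along the ledge with the other finger until it falls in, then let the flap close. Do not pinch or lift the pack, and leave everything else, the two cells standing on the ledge included, as it is.

Things in the scene. Friction and masses are not known exactly. Their poses are not given: they have to be found in the camera images.
- bin: Fixed battery collection box, 230 x 250 x 142 mm (x, y, z), clear walls, grey top parts, hollow inside, floor 5 mm thick. Origin on the desk below the middle of the ledge's inner edge. Its x axis is the direction in which things are pushed in (ledge to flap), y left, z up; sizes below are in this box frame. Solid shoulders (|y| 92 to 125, x 0 to 110) and roof strip (x 76 to 110) rise to z = 142.
- ledge_edge (a point): Middle of the ledge's inner edge: (0, 0, 100) mm in the box frame. The ledge is flat, without rims, open above: top at z = 100, x from -120 to 0, y from -125 to 125. Beyond the edge is the mouth, y from -92 to 92, covered by the flap; there the pack falls in.
- flap (a joint): Opening angle of the flap, rad: 0 closed, 1.05 at most. Aluminium plate, 178 mm wide (y), 80 long, 4 thick. Hinge along the box's y at x = 70, z = 140 mm; closed, it slopes down to its free lip beside the ledge's edge. It opens inward, lip swinging down and away from the ledge. A spring shuts it: 1 to 6 N at the finger; the pack's weight does not open it.
- flap_lip (a point): Middle of the flap's free lip: closed, at (2, 0, 101) mm in the box frame. A fingertip pointing down and moving along +x about 5 mm above ledge height opens the flap: finger front at x = 30 mm gives about 0.25 rad, 45 mm 0.5, 60 mm 0.8. Stop by x = 62 mm, before the hinge.
- pack: The spent battery pack, a flat black block with a grey label, 38 (x) by 56 (y) by 21 (z) mm, about 80 g, lying flat on the ledge with its long side about parallel to the lip (turned up to 0.25 rad). Origin at the centre of its underside. It tips into the mouth once its middle is past the ledge's edge.
- pack_center (a point): Centre of the pack, 10.5 mm above its origin.
- cell: Small round cell, 17 mm diameter, 34 mm high, standing at one end of the ledge (either end), 102 to 112 mm from the box's middle line. Origin under its centre. Bystander.
- block: Small upright block battery, 17 by 26 by 48 mm, standing at the other end of the ledge. Origin under its centre. Bystander.
- mug: White mug, 76 mm diameter, 90 mm high, on the desk to the left of the box. Origin under its centre. Bystander.
- stapler: Black stapler, 140 by 36 mm, 50 mm high, on the desk to the right of the box. Origin under its centre. Bystander.

How it is judged (in metres and radians):
On the way, in this order (a step that is already met when the one before it is completed fails the run):
1. the flap is pushed open by a finger (over 0.2 rad) while a finger also pushes the pack, still on the ledge (value of joint flap above 0.2 rad and contact force between the fingers and flap above 0.2 N and contact force between the fingers and pack above 0.03 N and z of pack_center in the frame of bin above 0.095 m), for 0.04 s.
2. the pack has dropped through the mouth while a finger still keeps the flap open (value of joint flap above 0.2 rad and contact force between the fingers and flap above 0.2 N and z of pack_center in the frame of bin below 0.07 m), for 0.04 s.
At the end, for the whole second after the job is handed in: The pack lies at rest inside the box, its centre under 60 mm above the desk and within the box's walls, and the flap is closed to within 0.06 rad (x of pack_center in the frame of bin between -0.12 and 0.11 m and y of pack_center in the frame of bin between -0.125 and 0.125 m and z of pack_center in the frame of bin below 0.06 m and value of joint flap below 0.06 rad and linear speed of pack below 0.02 m/s); the robot touches nothing.
It fails at once if the pack is lifted more than 20 mm off the ledge (z of pack_center in the frame of bin above 0.1305 m).
It fails at once if a bystander is moved more than 15 mm (distance of any of cell, block, mug, stapler from where it was at the start of the episode above 0.015 m).
It fails at once if a standing cell is knocked over (angle between any of cell, block's own z axis and vertical above 0.5 rad).
It also fails if it takes over 38 s, if anything falls off the work surface, if the arm or the gripper's body presses on something with over 40 N, if the wrist force passes 120 N, or if a joint passes its speed limit or range.

## Working session

There is one attempt and no reset: what is moved stays moved. The work goes in short steps, Python scripts to look and compute and a shell command to move; the robot and the scene stay as the last step left them, time stands still between calls to the robot, and variables do not carry over. Pictures are saved under pics/ and viewed, and the job is handed in when it is done.

```bash
mkdir -p pics; ls
python3 - <<'E'
from station import bot
import cv2, numpy as np
s=bot.sense(); print({k:np.round(v,3).tolist() for k,v in s.items()})
for n in ("scene","top","wrist"):
    d=bot.get_image(n); cv2.imwrite(f"pics/{n}0.png",d["image"][:,:,::-1]); print(n,d["fx"],d["fy"],d["cx"],d["cy"]);print(np.round(d["camera_from_world"],4).tolist())
E
```

```text
pics
{'clock': 0.0, 'joint_pos': [-1.353, 0.3, 1.522, 0.0, 1.321, -0.067], 'joint_vel': [0.0, -0.0, 0.001, -0.001, 0.001, -0.001], 'joint_efforts': [-0.003, -53.181, -35.273, 0.071, 0.024, -0.0], 'tcp_pos': [154.534, -527.805, 404.092], 'ee_rot': [-3.14, -0.0, 0.285], 'wrist_force': [-0.825, -0.041, 0.441], 'wrist_torque': [0.032, 0.035, 0.02], 'gripper_width': 94.143}
scene 476.81478547181655 476.81478547181655 313.00199020331866 199.98918579745467
[[0.878, 0.4782, -0.0204, -535.7558], [0.2715, -0.5327, -0.8016, -36.8118], [-0.3942, 0.6982, -0.5976, 1155.6201], [0.0, 0.0, 0.0, 1.0]]
top 367.7327017284319 367.7327017284319 316.5381497269421 199.74789512803508
[[-0.0151, -0.9998, 0.0102, 48.9174], [-0.9838, 0.0131, -0.1791, 600.5643], [0.1789, -0.0127, -0.9838, 727.4201], [0.0, 0.0, 0.0, 1.0]]
wrist 316.72690151583714 316.72690151583714 318.0114053991037 196.31279624974644
[[0.2798, -0.9601, -0.0008, -549.043], [-0.9299, -0.2712, 0.2485, -25.9394], [-0.2388, -0.0688, -0.9686, 390.14], [0.0, 0.0, 0.0, 1.0]]
```

View pics/scene0.png

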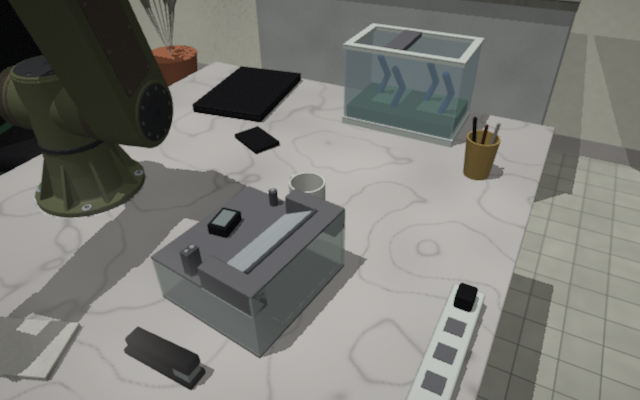

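View pics/top0.png

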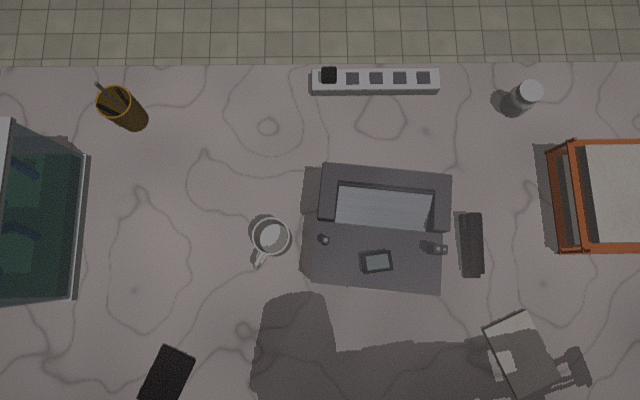

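View pics/wrist0.png

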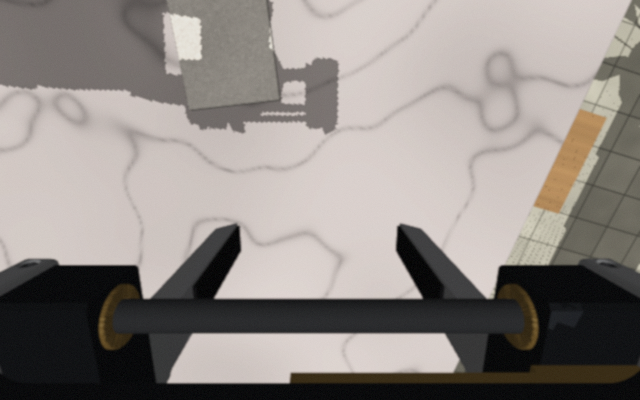

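The scene view shows the box with the pack at about (225,221), the block at (190,260) and the cell at (272,197). The top view shows the ledge around (375,255), the pack at (376,261), the cell at (323,239), the block at (435,247), the mug on the left and the stapler on the right. I'll enlarge both.

Run:
```python
import cv2
t=cv2.imread("pics/top0.png"); s=cv2.imread("pics/scene0.png")
cv2.imwrite("pics/topz.png",cv2.resize(t[150:305,290:490],None,fx=3.8,fy=3.8,interpolation=cv2.INTER_CUBIC))
cv2.imwrite("pics/scenez.png",cv2.resize(s[170:360,140:360],None,fx=3.1,fy=3.1,interpolation=cv2.INTER_CUBIC))
```

```text
(no output)
```

View pics/topz.png

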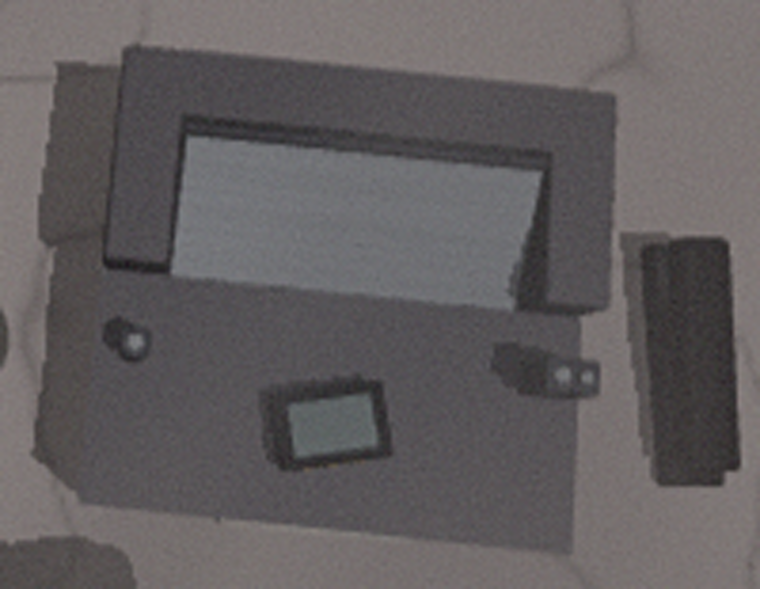

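View pics/scenez.png

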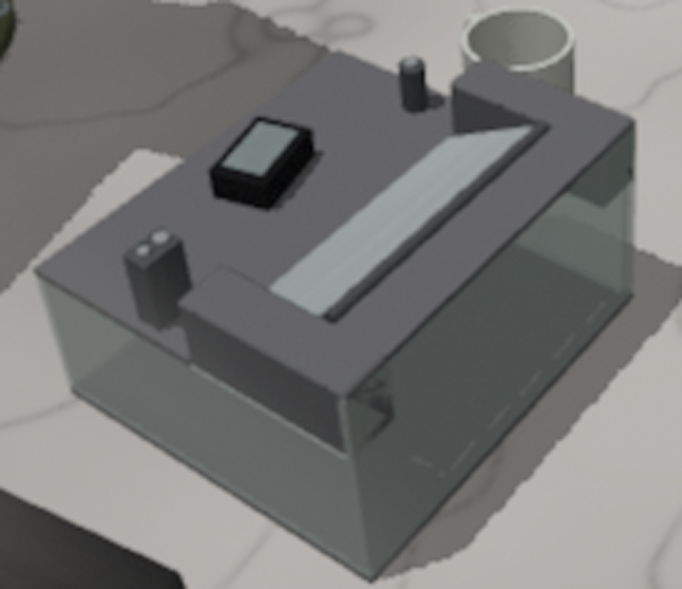

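```bash
cat > h.py <<'E'
import numpy as np
C={}
def ray(d,u,v,z):
    T=np.array(d["camera_from_world"]);R=T[:3,:3];c=-R.T@T[:3,3]
    r=R.T@np.array([(u-d["cx"])/d["fx"],(v-d["cy"])/d["fy"],1]); return (c+r*(z-c[2])/r[2])
def proj(d,p):
    T=np.array(d["camera_from_world"]);q=T[:3,:3]@p+T[:3,3];return d["fx"]*q[0]/q[2]+d["cx"],d["fy"]*q[1]/q[2]+d["cy"]
E
python3 - <<'E'
from station import bot
from h import *
d=bot.get_image("top"); s=bot.get_image("scene")
Z=lambda x,y,z:ray(d,290+(x+.5)/3.8-.5,150+(y+.5)/3.8-.5,z)
S=lambda x,y,z:ray(s,140+(x+.5)/3.1-.5,170+(y+.5)/3.1-.5,z)
for n,p in dict(roofL=(125,45,142),roofR=(615,95,142),shL=(106,260,142),shR=(610,304,142),ledL=(75,500,100),ledR=(572,552,100),lipL=(172,274,101),lipR=(515,310,101),
 l1=(287,404,121),l2=(374,391,121),l3=(380,451,121),l4=(293,463,121),pk1=(382,379,121),pk2=(392,456,121),pk3=(285,470,121),cell=(134,342,134),blk1=(563,375,148),blk2=(588,378,148)).items(): print("top",n,np.round(Z(*p)[:2],1))
for n,p in dict(roofL=(635,122,142),roofR=(345,397,142),shR=(181,308,142),ledL=(340,52,100),ledR=(37,270,100),
 l1=(258,119,121),l2=(299,126,121),l3=(262,178,121),l4=(222,166,121),pk1=(314,131,121),pk2=(265,188,121),pk3=(212,167,121),pk4=(258,118,121),cell=(411,62,134),blk1=(143,250,148),blk2=(160,237,148)).items(): print("scene",n,np.round(S(*p)[:2],1))
E
```

```text
top roofL [659.6  28.9]
top roofR [ 630.6 -217.3]
top shL [550.5  40.2]
top shR [ 525.4 -206.3]
top ledL [434.1  57.1]
top ledR [ 404.6 -192.8]
top lipL [548.    5.4]
top lipR [ 526.8 -172.1]
top l1 [479.9 -49. ]
top l2 [485.6 -92.7]
top l3 [456.2 -94.2]
top l4 [451.  -50.8]
top pk1 [491.5 -97. ]
top pk2 [ 453.7 -100. ]
top pk3 [447.7 -46.8]
top cell [510.8  26.9]
top blk1 [ 491.  -178.6]
top blk2 [ 489.4 -190.5]
scene roofL [662.   25.2]
scene roofR [ 632.9 -217.7]
scene shR [ 529.7 -207.6]
scene ledL [436.7  54.3]
scene ledR [ 407.5 -191.1]
scene l1 [451.9 -48.5]
scene l2 [477.5 -43. ]
scene l3 [487.1 -91.2]
scene l4 [460.3 -93.1]
scene pk1 [488.2 -42.8]
scene pk2 [493.9 -97.4]
scene pk3 [455.8 -96.4]
scene pk4 [451.3 -47.7]
scene cell [512.   26.5]
scene blk1 [ 490.9 -188.6]
scene blk2 [ 492.1 -177.1]
```

The two views agree to about 3 mm:

| Item | Measurement |
|---|---|
| Box yaw | about -0.117 |
| Box origin | about (538.5, -82.3) |
| Pack, box frame | about (-68, 3), turned +0.23 |
| Cell, box frame | about (-40, 105) |
| Block, box frame | about (-35, -107) |

The plan is to set the jaw axis 36° off the box x axis. The left finger goes ahead to the flap, beside the pack, and the other finger goes behind the pack. I'll move at the present height first.

```bash
python3 -m crank '[[0.0163,0.0246,0,0.09,1],[0.0163,0.0246,0,0.09,1],[0.0163,0.0246,0,0.09,1],[0.0163,0.0246,0,0.09,1],[0.0163,0.0246,0,0.09,1],[0.0163,0.0246,0,0.09,1],[0.0163,0.0246,0,0.09,1],[0.0163,0.0246,0,0.09,1],[0.0163,0.0246,0,0.09,1],[0.0163,0.0246,0,0.09,1]]' 30
python3 -m crank '[[0.0163,0.0246,0,0.09,1],[0.0163,0.0246,0,0.09,1],[0.0163,0.0246,0,0.09,1],[0.0163,0.0246,0,0.09,1],[0.0163,0.0246,0,0.09,1],[0.0163,0.0246,0,0.09,1],[0.0163,0.0246,0,0.09,1],[0.0163,0.0246,0,0.09,1],[0.0163,0.0246,0,0.09,1],[0.0163,0.0246,0,0.09,1],[0,0,0,0,1]]' 2>&1 | tail -3
```

```text
clock: 1.5
tcp_pos: [317.9, -281.0, 404.6]
ee_rot: [3.142, 0.0, 1.188]
wrist_force: [-0.1, 0.0, 0.4]
gripper_width: 94.1
invalid input
```

The second call had 11 rows and was refused, so I'm resending it with 10.

```bash
python3 -m crank '[[0.0163,0.0246,0,0.09,1],[0.0163,0.0246,0,0.09,1],[0.0163,0.0246,0,0.09,1],[0.0163,0.0246,0,0.09,1],[0.0163,0.0246,0,0.09,1],[0.0163,0.0246,0,0.09,1],[0.0163,0.0246,0,0.09,1],[0.0163,0.0246,0,0.09,1],[0.0163,0.0246,0,0.09,1],[0,0,0,0.09,1]]'
python3 - <<'E'
from station import bot
import cv2
for n in ("top","wrist","scene"):
    d=bot.get_image(n); cv2.imwrite(f"pics/{n}1.png",d["image"][:,:,::-1])
E
```

```text
clock: 2.75
tcp_pos: [464.8, -59.1, 404.4]
ee_rot: [-3.141, -0.0, 2.09]
wrist_force: [0.2, -0.1, 0.1]
gripper_width: 93.8
```

View pics/wrist1.png

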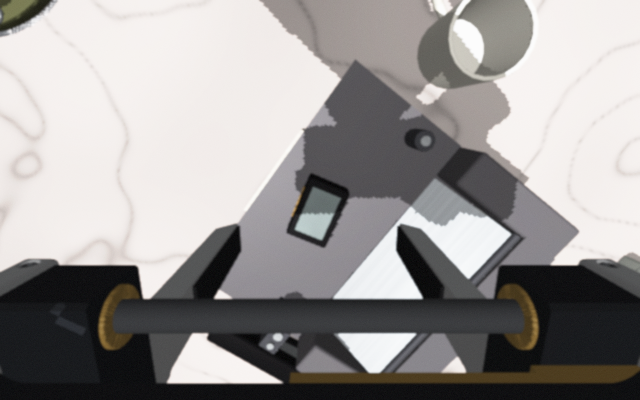

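View pics/scene1.png

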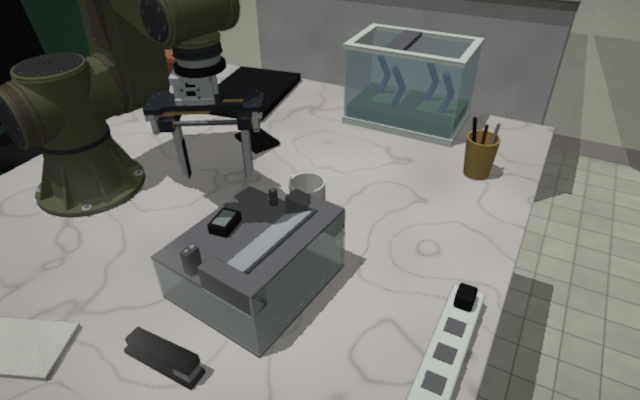

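The wrist view shows the pack at about (318,210), the cell at (424,140) and the flap's left lip corner near (437,180). I'll use it as a third measurement.

Run:
```python
from station import bot
from h import *
import cv2
d=bot.get_image("wrist")
im=d["image"]; cv2.imwrite("pics/wristz.png",cv2.resize(im[50:290,200:500,::-1],None,fx=2.5,fy=2.5,interpolation=cv2.INTER_CUBIC))
print(bot.sense()["tcp_pos"],bot.sense()["ee_rot"])
```

```text
[464.13806181 -60.53521528 404.60384889] [-3.14146186e+00 -4.48750656e-05  2.08255011e+00]
```

View pics/wristz.png

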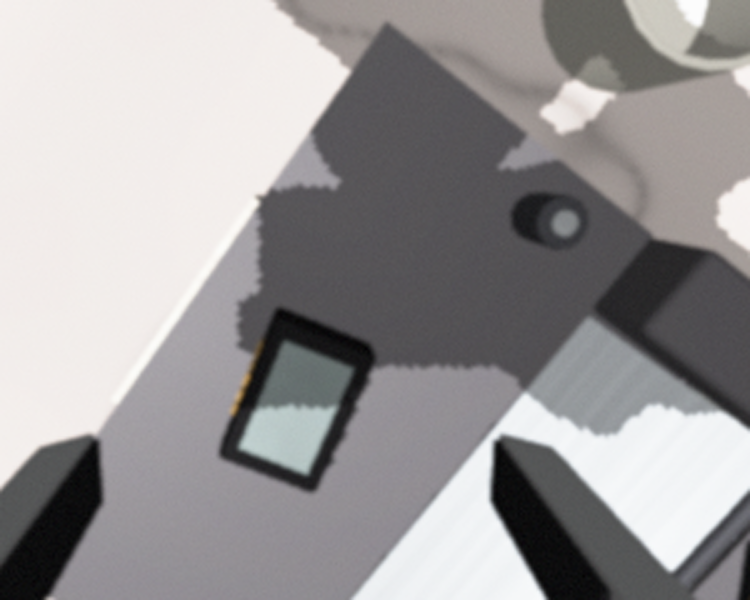

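Run:
```python
from station import bot
from h import *
d=bot.get_image("wrist")
W=lambda x,y,z:ray(d,200+(x+.5)/2.5-.5,50+(y+.5)/2.5-.5,z)[:2]
P={n:W(*p) for n,p in dict(ledL=(388,22,100),led2=(98,432,100),lipL=(592,318,101),lip2=(350,600,101),l1=(283,337,121),l2=(356,368,121),l3=(312,476,121),l4=(237,448,121),cell=(565,222,134)).items()}
for n,p in P.items(): print(n,p.round(1))
pc=(P['l1']+P['l2']+P['l3']+P['l4'])/4
a=P['lip2']-P['lipL'];print("lip yaw",np.arctan2(-a[1],-a[0])-np.pi/2); a=P['led2']-P['ledL'];print("ledge yaw",np.arctan2(-a[1],-a[0])-np.pi/2)
print("pack",pc,"yaw",[np.arctan2(*(q[::-1]))-np.pi/2 for q in (P['l1']-P['l4'],P['l2']-P['l3'])])
c,s=np.cos(-.117),np.sin(-.117);R=np.array([[c,-s],[s,c]]);o=np.array([538.5,-82.3])
for n,p in list(P.items())+[('pack',pc)]: print(n,(R.T@(p-o)).round(1))
```

```text
ledL [432.5  57.3]
led2 [ 410.8 -120.2]
lipL [548.6   7.5]
lip2 [ 529.4 -134.4]
l1 [452.2 -49.6]
l2 [479.3 -46.9]
l3 [485.7 -88.8]
l4 [457.4 -92.6]
cell [509.9  27.9]
lip yaw -0.1338872588523543
ledge yaw -0.12180930866791018
pack [468.66440097 -69.48285191] yaw [np.float64(0.12201117240850867), np.float64(0.15119304185869487)]
ledL [-121.6  126.2]
led2 [-122.4  -52.6]
lipL [-0.5 90.4]
lip2 [ -2.9 -52.8]
l1 [-89.5  22.4]
l2 [-62.9  28.2]
l3 [-51.7 -12.6]
l4 [-79.3 -19.7]
cell [-41.3 106.1]
pack [-70.9   4.6]
```

The wrist view agrees with the others within about 2 mm, so I'm refining to origin (537.3, -81.8) and yaw -0.12. Next I shift sideways, then lower so the tips end about 7 mm above the ledge.

```bash
python3 -m crank '[[0.0064,0.0132,0,0,1],[0.0064,0.0132,0,0,1],[0,0,0,0,1],[0,0,-0.018,0,1],[0,0,-0.018,0,1],[0,0,-0.018,0,1],[0,0,-0.018,0,1],[0,0,0,0,1]]' 30
python3 - <<'E'
from station import bot
import cv2
print(bot.sense()["tcp_pos"])
for n in ("top","wrist","scene"):
    d=bot.get_image(n)["image"][:,:,::-1]
    if n=="top": d=cv2.resize(d[140:310,280:480],None,fx=3.5,fy=3.5)
    if n=="scene": d=cv2.resize(d[80:300,120:370],None,fx=2.7,fy=2.7)
    cv2.imwrite(f"pics/{n}2.png",d)
E
```

```text
clock: 4.0
tcp_pos: [476.9, -34.0, 331.8]
ee_rot: [-3.14, -0.001, 2.085]
wrist_force: [-0.4, -0.1, 0.4]
gripper_width: 94.2
[476.88756508 -34.0269272  331.7920669 ]
```

View pics/scene2.png

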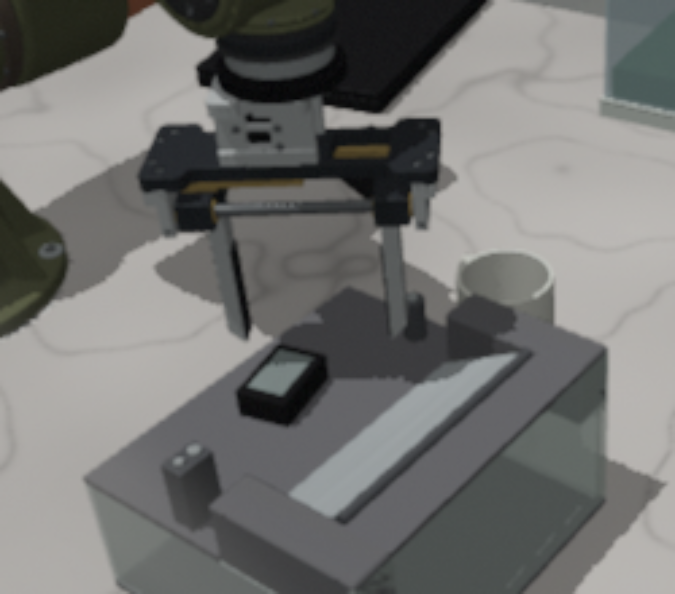

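View pics/wrist2.png

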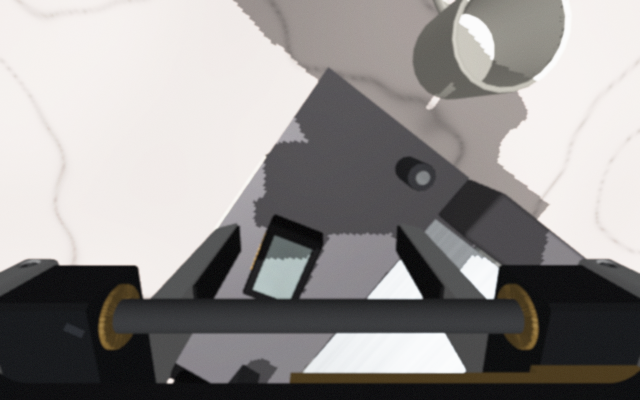

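Both fingertips are in place about 33 mm above the ledge. In the scene view the left tip is behind the pack and the right tip is beside the cell, with a gap. I'm lowering the rest of the way.

```bash
python3 -m crank '[[0,0,-0.013,0,1],[0,0,-0.0125,0,1],[0,0,0,0,1]]' 30
python3 - <<'E'
from station import bot
import cv2
for n in ("top","wrist","scene"):
    d=bot.get_image(n)["image"][:,:,::-1]
    if n=="top": d=cv2.resize(d[140:310,280:480],None,fx=3.5,fy=3.5)
    if n=="scene": d=cv2.resize(d[120:300,140:360],None,fx=3.1,fy=3.1)
    cv2.imwrite(f"pics/{n}3.png",d)
E
```

```text
clock: 4.53
tcp_pos: [476.8, -34.0, 305.9]
ee_rot: [-3.14, -0.001, 2.085]
wrist_force: [0.1, 0.5, -0.1]
gripper_width: 93.9
```

View pics/scene3.png

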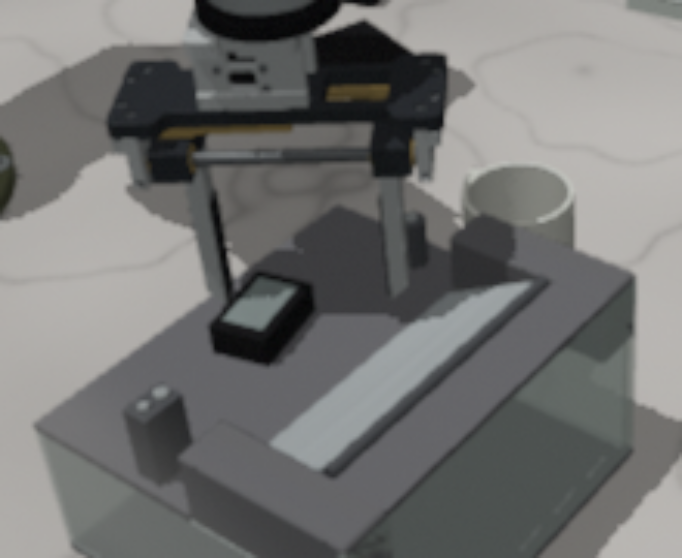

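View pics/wrist3.png

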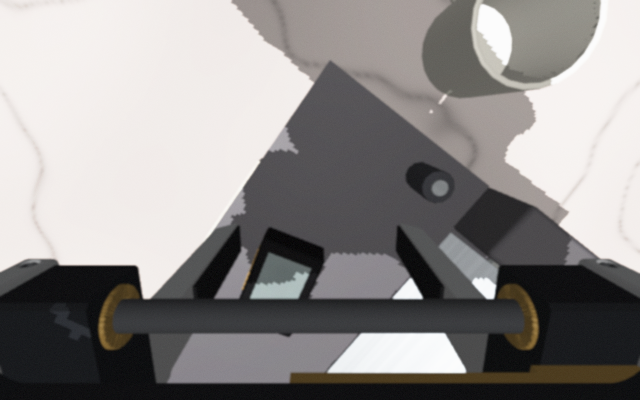

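The fingertips are low, with the pack between the rear finger and the edge and nothing touched. I'm pushing 40 mm along the box x axis, then checking.

```bash
python3 -m crank '[[0.005,-0.0006,0,0,1],[0.005,-0.0006,0,0,1],[0.005,-0.0006,0,0,1],[0.005,-0.0006,0,0,1],[0.005,-0.0006,0,0,1],[0.005,-0.0006,0,0,1],[0.005,-0.0006,0,0,1],[0.005,-0.0006,0,0,1]]' 30
python3 - <<'E'
from station import bot
import cv2
for n in ("top","wrist","scene"):
    d=bot.get_image(n)["image"][:,:,::-1]
    if n=="top": d=cv2.resize(d[140:310,280:480],None,fx=3.5,fy=3.5)
    if n=="scene": d=cv2.resize(d[120:300,140:360],None,fx=3.1,fy=3.1)
    cv2.imwrite(f"pics/{n}4.png",d)
E
```

```text
clock: 5.68
tcp_pos: [517.3, -38.9, 307.1]
ee_rot: [-3.141, -0.0, 2.085]
wrist_force: [-2.8, 0.0, 0.3]
gripper_width: 94.0
```

View pics/scene4.png

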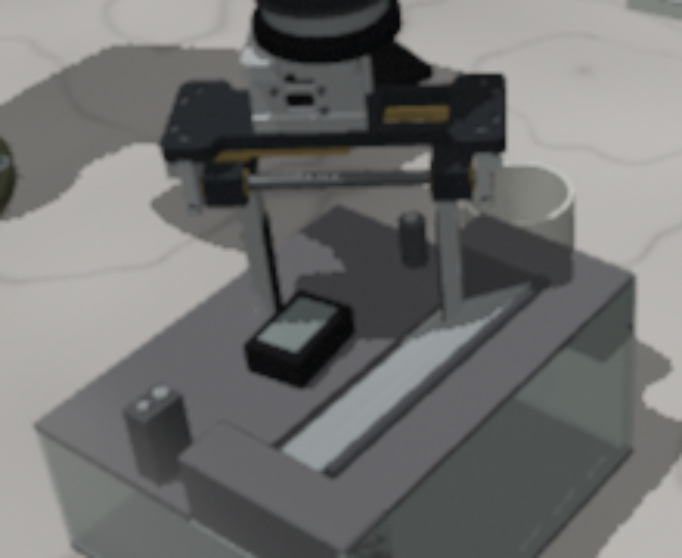

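View pics/wrist4.png

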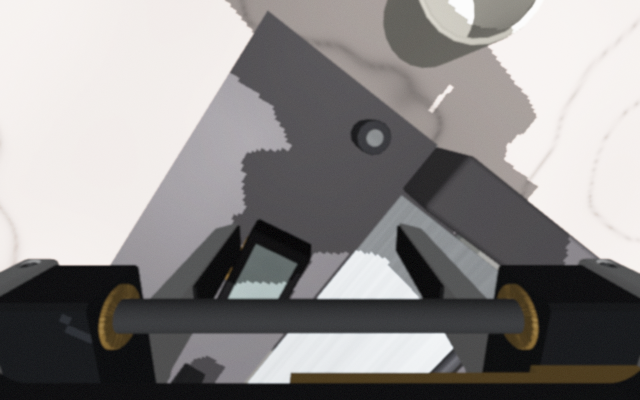

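The flap has started to open, with a dark gap at the lip and a force of 2.8 N, and the pack has moved. I'll check how it's turned.

Run:
```python
from station import bot
import cv2
d=bot.get_image("scene")["image"][:,:,::-1]
cv2.imwrite("pics/scene4z.png",cv2.resize(d[190:260,200:300],None,fx=8,fy=8,interpolation=cv2.INTER_CUBIC))
```

```text
(no output)
```

View pics/scene4z.png

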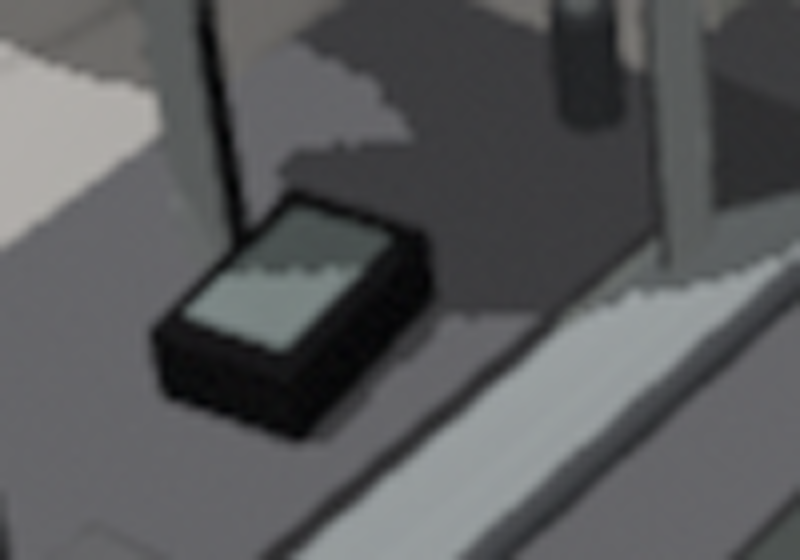

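```bash
cat >> h.py <<'E'
def box(p,o=(537.3,-81.8),yaw=-.12):
    c,s=np.cos(yaw),np.sin(yaw); return np.array([[c,s],[-s,c]])@(np.array(p)[:2]-o)
E
python3 - <<'E'
from station import bot
from h import *
s=bot.get_image("scene")
q=[box(ray(s,200+(x+.5)/8-.5,190+(y+.5)/8-.5,121)) for x,y in ((295,203),(393,236),(280,353),(185,313))]
q2=[box(ray(s,200+(x+.5)/8-.5,190+(y+.5)/8-.5,121)) for x,y in ((295,190),(430,230),(295,375),(152,330))]
for Q in (q,q2):
    c=np.mean(Q,0); e=(Q[0]-Q[3]+Q[1]-Q[2]); print(np.round(Q,1).tolist(),c.round(1),"yaw",np.arctan2(e[1],e[0])-np.pi/2)
t=bot.sense()["tcp_pos"]; b=box(t);th=2.085-np.pi/2+.12
n=np.array([np.cos(th),np.sin(th)]);tt=np.array([-n[1],n[0]])
print("tool",b,"pusher",b-47*n-8*tt,"flapfront",b+59.5*n-8*tt,"outer",b+59.5*n+8*tt)
E
```

```text
[[-54.2, 21.7], [-28.1, 25.2], [-21.6, -18.2], [-47.8, -20.0]] [-37.9   2.2] yaw 0.15020693814208275
[[-57.5, 25.2], [-22.7, 31.4], [-14.1, -21.6], [-49.8, -28.1]] [-36.    1.7] yaw 0.1522458338370316
tool [-25.19884051  40.21702904] pusher [-58.31910951   5.92347597] flapfront [27.47130565 69.02858406] outer [17.99072603 81.91728493]
```

The pack is at (-37, 2), squaring up with yaw 0.15, and the flap finger front is at x of about 27. Another 25 mm puts the flap at about 0.6 rad with the pack still on the ledge.

```bash
python3 -m crank '[[0.005,-0.0006,0,0,1],[0.005,-0.0006,0,0,1],[0.005,-0.0006,0,0,1],[0.005,-0.0006,0,0,1],[0.005,-0.0006,0,0,1]]' 30
python3 - <<'E'
from station import bot
import cv2
d=bot.get_image("scene")["image"][:,:,::-1]
cv2.imwrite("pics/scene5z.png",cv2.resize(d[180:280,200:330],None,fx=6,fy=6,interpolation=cv2.INTER_CUBIC))
E
```

```text
clock: 6.55
tcp_pos: [542.2, -41.9, 306.8]
ee_rot: [-3.14, -0.001, 2.085]
wrist_force: [-6.2, 0.5, 0.4]
gripper_width: 93.8
```

View pics/scene5z.png

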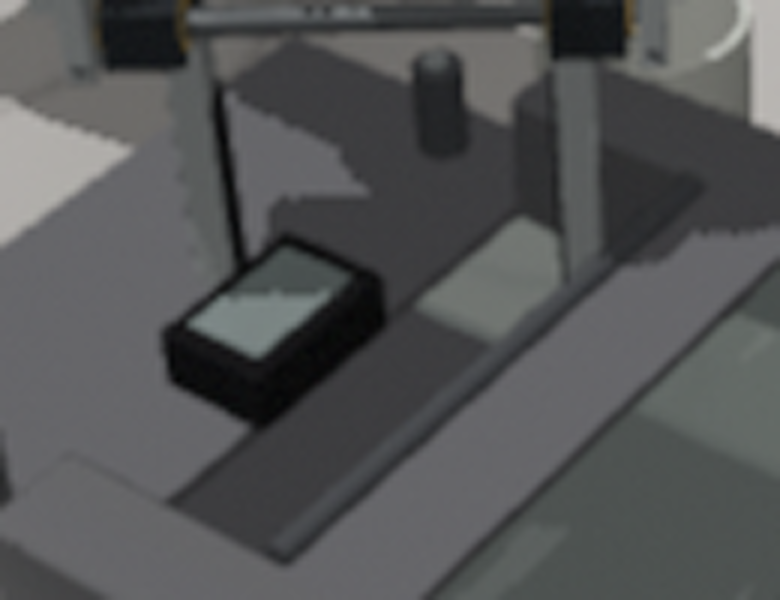

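The flap is wide open. The pack is square against the edge with its front over the mouth, and the pusher is behind it. Now I close the jaws partly while advancing, so the flap finger stays near x of 54 and the pusher comes forward to about -8.

```bash
python3 -m crank '[[0.0021,-0.0016,0,0,0.9],[0.0022,-0.0016,0,0,0.8],[0.0021,-0.0016,0,0,0.7],[0.0022,-0.0016,0,0,0.6],[0.0021,-0.0016,0,0,0.5],[0.0022,-0.0016,0,0,0.36],[0,0,0,0,0.36]]' 30
python3 - <<'E'
from station import bot
import cv2
d=bot.get_image("scene")["image"][:,:,::-1]
cv2.imwrite("pics/scene6z.png",cv2.resize(d[180:280,200:330],None,fx=6,fy=6,interpolation=cv2.INTER_CUBIC))
E
```

```text
clock: 7.48
tcp_pos: [555.2, -51.4, 307.3]
ee_rot: [3.141, 0.0, 2.085]
wrist_force: [-3.1, 2.2, 3.7]
gripper_width: 64.2
```

View pics/scene6z.png

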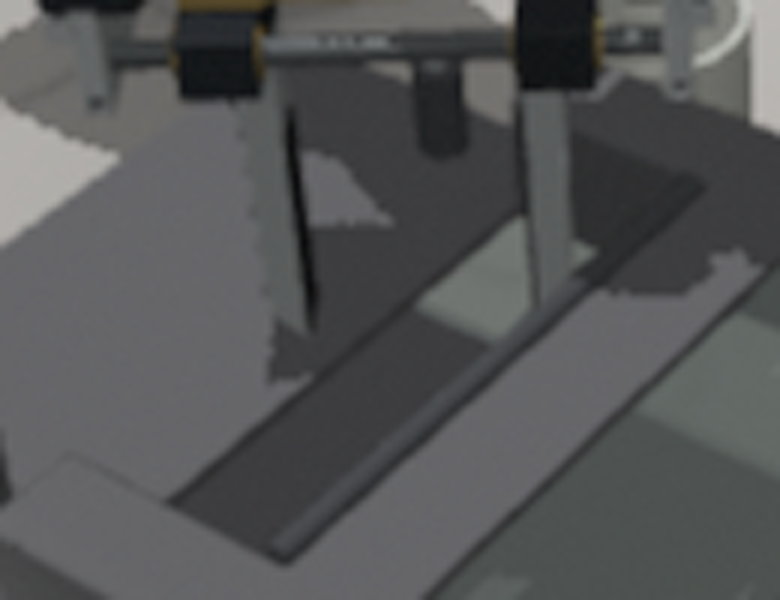

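The pack has left the ledge while the flap is still held open. I'll check where it landed before releasing the flap.

Run:
```python
from station import bot
import cv2, numpy as np
print(bot.sense()["wrist_force"])
d=bot.get_image("scene")["image"][170:350,140:360,::-1]
d=np.clip(d.astype(float)*1.8,0,255).astype(np.uint8)
cv2.imwrite("pics/scene7.png",cv2.resize(d,None,fx=3.2,fy=3.2,interpolation=cv2.INTER_CUBIC))
```

```text
[-2.86766491  2.67158024  4.54300674]
```

View pics/scene7.png

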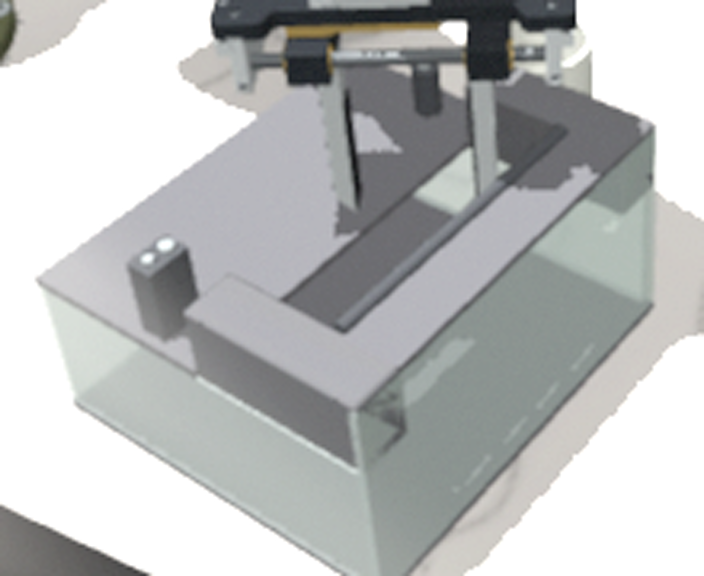

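The pack isn't visible here and the force direction has changed, so I'll look from above and from the wrist.

Run:
```python
from station import bot
import cv2, numpy as np
f=lambda d,g:np.clip(255*(d/255.)**(1/g),0,255).astype(np.uint8)
d=bot.get_image("top")["image"][140:310,280:480,::-1]
cv2.imwrite("pics/top7.png",cv2.resize(f(d,2),None,fx=3.5,fy=3.5,interpolation=cv2.INTER_CUBIC))
d=bot.get_image("wrist")["image"][:,:,::-1]
cv2.imwrite("pics/wrist7.png",f(d,2))
```

```text
(no output)
```

View pics/top7.png

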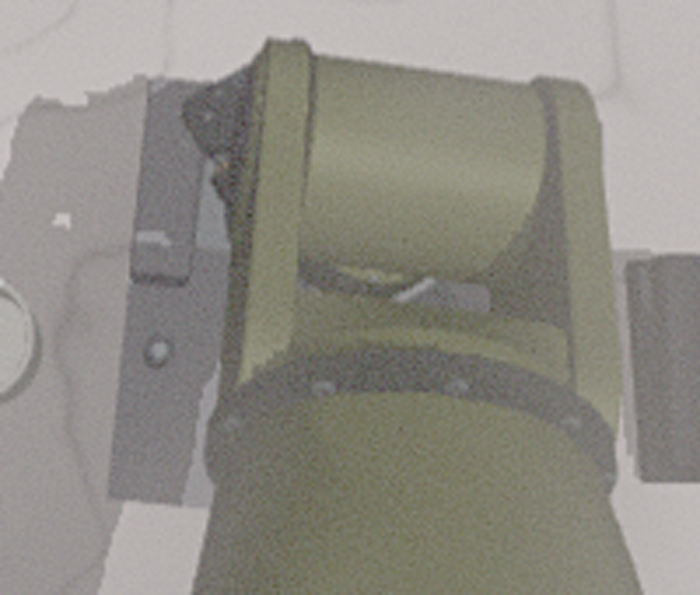

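View pics/wrist7.png

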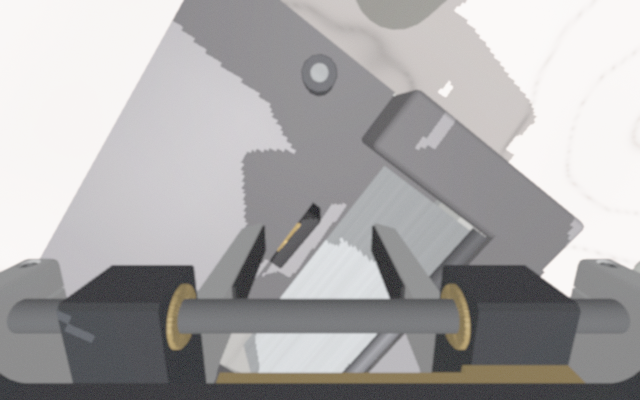

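The wrist view shows the pack standing on edge in the mouth, with its gold-marked rear face up at about (295,237). I'll work out its height from the apparent 56 mm length and from two views.

Run:
```python
from station import bot
from h import *
import cv2
d=bot.get_image("wrist");T=np.array(d["camera_from_world"]);c=-T[:3,:3].T@T[:3,3];print("cam",c)
for z in (130,120,110,100,90,80,70,60,50,40,30):
    a,b=ray(d,318,212,z),ray(d,274,272,z)
    print(z,box(a).round(1),box(b).round(1),"len",np.linalg.norm(a-b).round(1))
f=lambda d,g:np.clip(255*(d/255.)**(1/g),0,255).astype(np.uint8)
cv2.imwrite("pics/wrist7z.png",cv2.resize(f(d["image"][180:310,220:380,::-1],1.5),None,fx=4.5,fy=4.5,interpolation=cv2.INTER_CUBIC))
s=bot.get_image("scene")
cv2.imwrite("pics/scene7z.png",cv2.resize(f(s["image"][200:280,215:325,::-1],2),None,fx=7,fy=7,interpolation=cv2.INTER_CUBIC))
print(bot.sense()["wrist_force"],bot.sense()["clock"])
```

```text
cam [519.06773773  11.37779164 287.11021491]
130 [-0.5 51.1] [0.4 9.3] len 41.8
120 [ 1.3 48.6] [2.3 4.1] len 44.5
110 [ 3.1 46.1] [ 4.1 -1. ] len 47.1
100 [ 5.  43.6] [ 6.  -6.2] len 49.8
90 [ 6.8 41.1] [  7.9 -11.3] len 52.4
80 [ 8.6 38.6] [  9.8 -16.5] len 55.1
70 [10.5 36.1] [ 11.7 -21.7] len 57.8
60 [12.3 33.6] [ 13.6 -26.8] len 60.4
50 [14.1 31.1] [ 15.4 -32. ] len 63.1
40 [15.9 28.6] [ 17.3 -37.1] len 65.7
30 [17.8 26.1] [ 19.2 -42.3] len 68.4
[-2.86662152  2.96559328  4.03807027] 7.775
```

View pics/wrist7z.png

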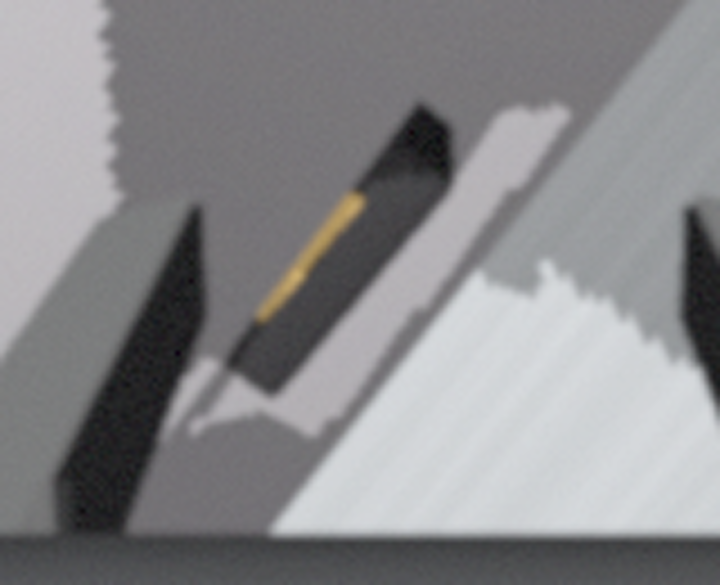

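View pics/scene7z.png

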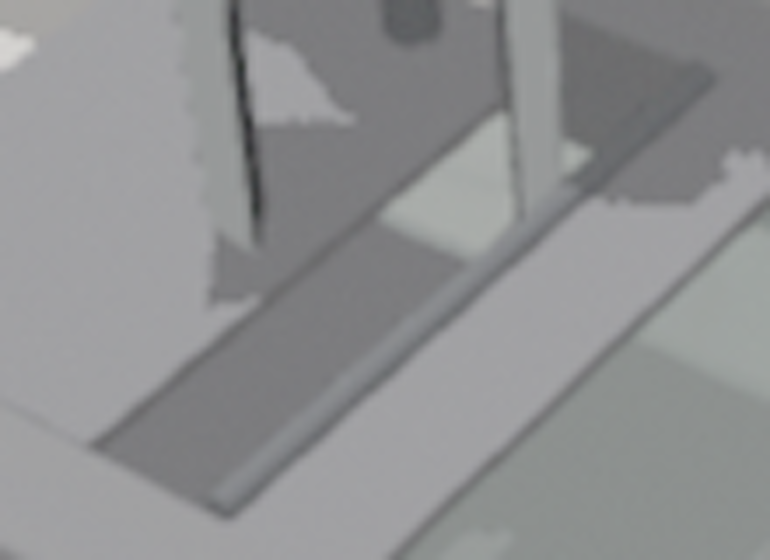

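Run:
```python
from station import bot
from h import *
import cv2
s=bot.get_image("scene");w=bot.get_image("wrist")
c,sn=np.cos(-.12),np.sin(-.12)
def wld(x,y,z): return np.array([537.3+c*x-sn*y,-81.8+sn*x+c*y,z])
for p in ((15,0,5),(15,0,43),(12,0,68),(0,0,100),(0,-92,100),(0,92,100),(110,0,142),(110,0,110),(110,0,0)): print(p,"scene",np.round(proj(s,wld(*p))),"wrist",np.round(proj(w,wld(*p))))
```

```text
(15, 0, 5) scene [264. 284.] wrist [299. 224.]
(15, 0, 43) scene [262. 269.] wrist [297. 239.]
(12, 0, 68) scene [259. 258.] wrist [291. 250.]
(0, 0, 100) scene [252. 242.] wrist [272. 260.]
(0, -92, 100) scene [215. 273.] wrist [198. 357.]
(0, 92, 100) scene [285. 214.] wrist [360. 143.]
(110, 0, 142) scene [303. 248.] wrist [422. 399.]
(110, 0, 110) scene [303. 263.] wrist [407. 357.]
(110, 0, 0) scene [305. 308.] wrist [377. 275.]
```

The strip I took for the pack's upper edge lies along the ledge's edge, so the ledge hides part of the pack. Its free long edge spans 61 px, which fits 56 mm at about z = 30. So the pack is on the box floor and not hanging in the mouth. I'll back out slowly so the flap follows the finger shut, then look again.

```bash
python3 -m crank '[[-0.005,0.0006,0,0,0.36],[-0.009,0.0011,0,0,0.36],[-0.009,0.0011,0,0,0.36],[-0.009,0.0011,0,0,0.36],[-0.009,0.0011,0,0,0.36],[-0.009,0.0011,0,0,0.36],[-0.009,0.0011,0,0,0.36],[-0.009,0.0011,0,0,0.36],[-0.004,0.0005,0,0,0.36],[0,0,0,0,0.36]]' 30
python3 -m crank '[[0,0,0.02,0,0.36],[0,0,0.025,0,0.36],[0,0,0.025,0,0.36],[0,0,0.025,0,0.36],[-0.02,-0.05,0.02,0,0.36],[-0.03,-0.05,0.02,0,0.36],[-0.03,-0.05,0.02,0,0.36],[-0.03,-0.05,0,0,0.36],[-0.03,-0.05,0,0,0.36],[0,0,0,0,0.36]]' 30
python3 - <<'E'
from station import bot
import cv2, numpy as np
print(bot.sense()["wrist_force"])
f=lambda d,g:np.clip(255*(d/255.)**(1/g),0,255).astype(np.uint8)
d=bot.get_image("scene")["image"][:,:,::-1]; cv2.imwrite("pics/scene8.png",f(d,1.5))
d=bot.get_image("top")["image"][140:310,280:480,::-1]
cv2.imwrite("pics/top8.png",cv2.resize(f(d,2),None,fx=3.5,fy=3.5,interpolation=cv2.INTER_CUBIC))
E
```

```text
clock: 9.12
tcp_pos: [482.8, -42.6, 307.3]
ee_rot: [3.141, 0.0, 2.085]
wrist_force: [-0.2, -0.9, 0.3]
gripper_width: 64.0
clock: 10.38
tcp_pos: [341.3, -295.2, 462.1]
ee_rot: [-3.141, 0.0, 2.08]
wrist_force: [-0.3, 0.2, 0.1]
gripper_width: 63.8
[-0.33724547  0.21246642  0.06494722]
```

View pics/scene8.png

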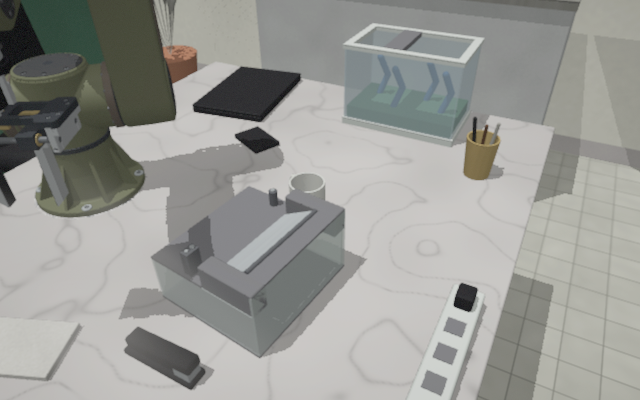

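View pics/top8.png

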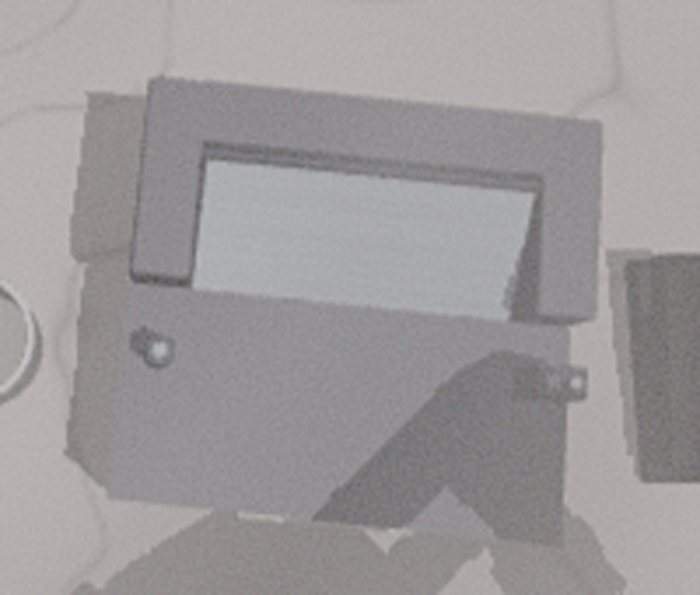

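The flap looks shut, the ledge is empty, and both cells are standing where they were. One numeric before/after comparison, then I hand in.

Run:
```python
from station import bot
import cv2, numpy as np
a=cv2.imread("pics/top0.png"); b=np.ascontiguousarray(bot.get_image("top")["image"][:,:,::-1])
for n,(x0,x1,y0,y1) in dict(flap=(335,440,180,232),cell=(313,335,230,250),block=(415,450,236,256),stapler=(455,490,205,282),mug=(245,295,210,272)).items():
    g=[cv2.cvtColor(i[y0:y1,x0:x1],cv2.COLOR_BGR2GRAY).astype(np.float32) for i in (a,b)]
    print(n,"shift px",np.round(cv2.phaseCorrelate(*g),2).tolist() if 0 else np.round(cv2.phaseCorrelate(*g)[0],2),"meandiff",np.abs(g[0]-g[1]).mean().round(1))
bot.hand_in()
```

```text
flap shift px [-0.01 -0.02] meandiff 3.1
cell shift px [-0.03 -0.04] meandiff 3.3
block shift px [ 0.05 -0.1 ] meandiff 7.9
stapler shift px [0.06 0.02] meandiff 3.3
mug shift px [-0.01  0.  ] meandiff 3.1
the job is handed in; nothing more can be done
```

The pack went into the box and I handed the job in at about 10.5 s. One finger held the flap open, at roughly 0.6 to 0.7 rad judged by finger position. The other finger slid the pack along the ledge until it fell in. For the last few centimetres I partly closed the jaws to bring the pushing finger forward; the pack was not pinched or lifted.

**Last checks:**
- **Ledge and flap:** the ledge is empty and the flap is shut, with its image within 0.02 px of the start.
- **Bystanders:** the cell, block, mug and stapler moved no more than about 0.1 px in the top view. Both cells are still standing.
- **Robot:** it is clear of everything, with the wrist force near zero.

**Less certain:**
- **Pack position:** with the flap closed the pack can't be seen from outside. I judged that it lies on the floor from a partly hidden wrist view taken while the flap was open, which put its visible edge at about z = 30 mm. My first reading of that view suggested about 70 mm; I rejected it because that line turned out to be the ledge's edge.
- **Force change:** when the pack dropped, the wrist force changed direction, from (-6.2, 0.5, 0.4) to (-2.9, 2.7, 4) N. I put that down to the finger sliding on the flap, and didn't check it separately.

One move call was refused for having 11 rows and was resent with 10.

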